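Hidden catch of the weight drawer

ROBOT

A 6-joint arm with a two-finger parallel gripper is mounted at the origin on the work surface. World frame = base frame: x ahead of the robot, y to its left, z up, the work surface at z = 0. Lengths are in mm, angles in degrees, forces in N, time in s.
With the tool pointing down it reaches from about 350 to 850 mm from the base axis. Payload 8.1 kg.
Tool frame: the origin (TCP) lies on the mounting face of the last link; the fingertips stand 173 mm ahead of it and the grasp point (between the pads) lies 155 mm ahead of it; z points along the fingers, y is the direction in which the jaws open and shut (so a half turn about z gives the same grasp; the last joint's range is limited). The gripper opens to 85 mm and grips with 20 to 120 N. Pads are 22 mm wide; open, the fingers measure 114 mm over their backs; the gripper's body (76 mm by 85 mm) begins 54 mm behind the grasp point. The pads swing forward as they close: fully open they stand 13 mm farther back than shut.
Start: joints at [-76.169, 7.471, 85.268, -0, 87.261, -4.893], TCP at [192.629, -568.244, 404.692] pointing down, gripper open.
Joint ranges: [-169.43, 169.43], [-51.17, 129.36], [1.28, 143.12], [-76.62, 256.62], [0, 156.53], [-152.29, 152.29]. Speed limits (degrees/s): [136.94, 136.94, 159.86, 180, 180, 180].

INTERFACE

Orientations are given as [roll, pitch, yaw] about the fixed x, y, z axes, in that order (R = Rz(yaw) Ry(pitch) Rx(roll)).
In Python, from bench import * gives the robot as it stands.
- The arm moves only by the shell command python3 -m jog 'ROWS' [FORCE]. ROWS is JSON, a list of rows, each an object of numbers: "tx", "ty", "tz": the shift along the tool's x, y, z as a fraction of full scale; "ax", "ay", "az": the turn, a rotation vector about the tool's x, y, z as a fraction of full scale; "hand": the opening, from 0 (shut) to 1 (fully open). A call has 1 to 5 rows; each row is the pose to reach, as a shift and turn from the pose commanded when the call began, along the tool's axes at that moment; what a row does not reach only later rows make up. Full scale, the value 1, is 150 mm for a shift and 45 degrees for a turn. A row lasts 1/12 s, in which the tool goes at most 41.7 mm and 7.16 degrees, less where a joint would pass 70% of its speed; a pose out of reach is approached as far as the arm can. A call with a number of a shift or a turn outside -1 to 1 is refused whole. A call with a gripper value outside its range is refused whole. The fingers move at their own pace and stop on an object; FORCE is the grip in N (left out, the last holds). Time passes only in rows, so rows that repeat a pose let the fingers close. It gives the time, the measured TCP pose, the force and the opening at its end, in the units of the state.
- sense(): the state, without advancing time (a new reading comes with each control period).
- snapshot(name): name is "scene" or "top"; returns a dict with "pixels" (420x560x3 uint8, red, green, blue), "z_map" (420x560 float32, mm along the optical axis (not along the pixel's ray), 0 where there is no reading), "intrinsics" (3x3 intrinsics, pixels), "R" (3x3) and "t" (3): a world point X has camera coordinates R X + t. Camera axes: x right, y down, z forward; pixel columns grow to the right and rows downward; lengths in mm; the calibration is good to about 2 mm. A picture is of the moment at which its call begins.
- hand_in(): hands the job in, once; it reports no verdict.
The state is a dict: "time": time; "joint_pos": joint angles; "qd": joint speeds; "joint_efforts": joint torques, N m; "tool_pos": TCP position; "tcp_rot": TCP orientation; "ft_force": force on the tool from outside, world axes, zero at the start; "wrist_torque": the same for the moment, N m; "finger_gap": finger opening in mm.
Only numpy, scipy, OpenCV 4.12 (cv2) and the standard library are available. Lean on these libraries where they do the work, as an engineer would, in place of code of your own. Each camera call takes 0.05 s, during which the arm holds its last target.

TASK

Open the small white drawer unit that holds the balance weights. Its catch is hidden in the floor of the gutter along its top: slide the shut fingers lightly along the gutter until they sink in, press gently down until the drawer springs ajar, then pull the drawer by its fin all the way out to its stop and let go. Do not press hard or force the shut drawer, and leave the glassware and other things around it where they are.

Things in the scene. Friction and masses are not known exactly. Their poses are not given: they have to be found in the camera images.
- cabinet: White drawer unit fixed to the bench, 185 deep (x), 280 wide (y), 95 mm high; origin on the bench under its middle, x level from front to back (drawer front faces -x), y along its width, z up. Along the front of its top runs an open-ended gutter parallel to y, 48 mm wide (x = -89 to -41 mm), floor at z = 75 mm; in front of it a 6 mm lip up to z = 81 mm, behind it a flat deck at z = 95 mm
- gutter_mid (a point): Middle of the gutter floor, cabinet frame (-65, 0, 75) mm. One piece of the floor, 42 mm long and as wide as the gutter, is the catch: flush and looking like the rest, its centre somewhere between y = -84 and +84 mm, new every time; the rest is rigid. It sinks only when the whole fingertip is on it: yields at 2.5 N, 0.35 N more per mm, frees the drawer at 8 to 9 mm (6 N), stops dead at 12 mm (7 N)
- gutter_left (a point): Point on the gutter floor near its left (+y) end, mid-way across, 20 mm from the end: cabinet frame (-65, 120, 75) mm; axes as the cabinet's. The 35 mm at either end are always rigid. The catch comes up again when let go. The unit takes at most 40 N of push while the drawer is shut
- gutter_right (a point): The same near the right (-y) end: cabinet frame (-65, -120, 75) mm
- drawer_fin (a point): Centre of the grip part of the aluminium fin on the middle of the drawer front, moves with the drawer; axes as the cabinet's. Upright plate 12 mm thick (y), 32 mm out of the front (x), from 18 to 56 mm above the bench; this point is 18 mm out from the front, 40 mm above the bench. At least 60 mm free to either side
- drawer (a joint): How far the drawer is out, m: 0 shut (held by the catch), about 0.03 to 0.05 when it has sprung ajar by itself, 0.11 at its stop; slides along the cabinet's -x, drag under 2 N, and stays where it is left
- flask: Glass conical flask, 80 mm across, 110 mm high, beside the unit; origin under its middle
- beaker: White plastic beaker, 70 mm across, 75 mm high, beside the unit; origin under its middle
- dish: Low glass dish, 64 mm across, 16 mm high, standing on the unit's rear deck; origin under its middle
- bowl: Glass bowl, 72 mm across, 30 mm high, on the bench; origin under its middle
- jar: White jar with black cap, 52 mm across, 75 mm high; origin under its middle
- spatula: Spatula with wooden handle, 180 mm long, lying on the bench along its x; origin under its middle
- cup: Small glass beaker, 48 mm across, 50 mm high; origin under its middle

How it is judged (in metres and radians):
On the way, in this order (a step that is already met when the one before it is completed fails the run):
1. the catch has been pressed and the drawer has sprung ajar (at least 15 mm out) (value of joint drawer above 0.015 m), for 0.1 s.
2. the drawer is pulled out to its stop (at least 98 of 110 mm) (value of joint drawer above 0.098 m), for 0.2 s.
At the end, for the whole second after the job is handed in: The drawer is at its stop (at least 98 of its 110 mm out) and at rest, let go (value of joint drawer above 0.098 m and velocity of joint drawer between -0.01 and 0.01 m/s); the robot touches nothing.
It fails at once if while the drawer is still shut (less than 12 mm out) the fingers press on anything with more than 40 N (value of joint drawer below 0.012 m and contact force between the fingers and anything else above 40 N).
It fails at once if a bystander is moved by more than 30 mm or tipped over (distance of any of flask, beaker, dish, bowl, jar, spatula, cup from where it was at the start of the episode above 0.03 m or angle between any of flask, beaker, dish, bowl, jar, spatula, cup's own z axis and vertical above 0.5 rad).
It also fails if it takes over 72 s, if anything falls off the work surface, if the arm or the gripper's body presses on something with over 40 N, if the wrist force passes 120 N, or if a joint passes its speed limit or range.

## Working session

There is one attempt and no reset: what is moved stays moved. The work goes in short steps, Python scripts to look and compute and a shell command to move; the robot and the scene stay as the last step left them, time stands still between calls to the robot, and variables do not carry over. Pictures are saved under pics/ and viewed, and the job is handed in when it is done.

```bash
ls; mkdir -p pics
python3 - <<'E'
from bench import *
import cv2,numpy as np
print(sense())
for n in("scene","top"):
    s=snapshot(n); cv2.imwrite(f"pics/{n}0.png",s["pixels"][:,:,::-1]); np.savez(f"pics/{n}0.npz",**s)
    print(n,s["intrinsics"],s["R"],s["t"],(s["z_map"]>0).mean())
E
```

```text
pics
{'time': 0.0, 'joint_pos': array([-7.61684022e+01,  7.51589777e+00,  8.53308090e+01,  2.05705563e-03,
        8.72609111e+01, -4.89529270e+00]), 'qd': array([ 0.00592939,  0.07074254, -0.01705263, -0.01948047,  0.06677709,
        0.02454185]), 'joint_efforts': array([ 3.36875182e-04, -5.69405580e+01, -5.00541902e+01, -2.15644295e-04,
        1.45884676e-02,  2.92682785e-05]), 'tool_pos': array([ 192.58413661, -568.00688137,  403.62123028]), 'tcp_rot': array([-1.79892950e+02, -1.12305946e-02,  1.87267798e+01]), 'ft_force': array([ 0.19321981, -1.48570579,  0.30987614]), 'wrist_torque': array([ 0.01812412,  0.00764455, -0.05868042]), 'finger_gap': 85.68080295210778}
scene [[494.35512086   0.         278.67302693]
 [  0.         494.35512086 206.85195619]
 [  0.           0.           1.        ]] [[-0.20388687  0.97885734 -0.01638484]
 [ 0.73185343  0.14127927 -0.66665637]
 [-0.65024664 -0.14791378 -0.74518509]] [ 118.20767139 -338.42249257 1637.47129822] 0.9958673469387755
top [[544.0109814    0.         284.72288816]
 [  0.         544.0109814  212.03091118]
 [  0.           0.           1.        ]] [[-5.82002251e-03 -9.99982992e-01  3.77243794e-04]
 [-9.87805269e-01  5.69045018e-03 -1.55590388e-01]
 [ 1.55585595e-01 -1.27818297e-03 -9.87821588e-01]] [ -20.93959039  559.72385277 1453.93448316] 0.9958078231292516
```

View pics/scene0.png

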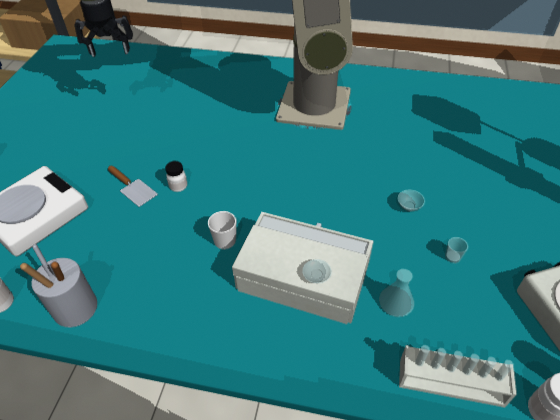

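View pics/top0.png

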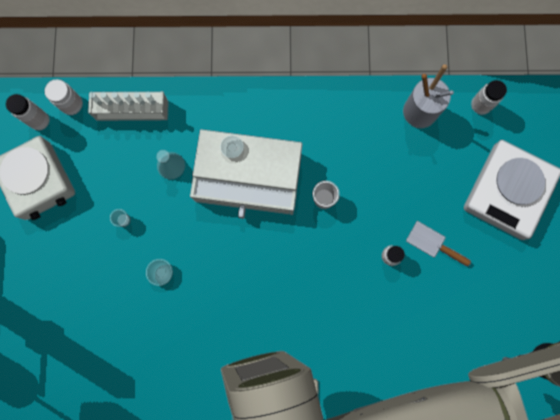

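The top view shows the cabinet at columns 192–301, rows 130–213, with its gutter in the lower strip (rows 183–207) and the fin at about (242,211). The flask is at (170,163), the white beaker at (326,194), and the dish is on the deck at (233,149). Next I'll measure.

```bash
cat > h.py <<'E'
import numpy as np,cv2
def cloud(s):
    K,R,t,z=s["intrinsics"],s["R"],s["t"],s["z_map"]
    v,u=np.mgrid[:420,:560]
    c=np.stack([(u-K[0,2])/K[0,0]*z,(v-K[1,2])/K[1,1]*z,z],-1)
    P=(c-t)@R; P[z<=0]=np.nan
    return P
E
python3 - <<'E'
from h import *
for n,box in(("top",(185,125,310,220)),("scene",(225,205,385,325))):
    s=np.load(f"pics/{n}0.npz"); P=cloud(s)
    x0,y0,x1,y1=box; m=np.zeros((420,560),bool); m[y0:y1,x0:x1]=1
    print(n,"bench z",np.nanmedian(P[250:290,200:300,2]))
    h,e=np.histogram(P[m][:,2],bins=np.arange(-10,125,5)); print(dict(zip(e[:-1],h)))
    for lo,hi in((88,101),(69,79.5)):
        mm=m&(P[...,2]>lo)&(P[...,2]<hi)
        k=cv2.morphologyEx(mm.astype(np.uint8),cv2.MORPH_OPEN,np.ones((3,3),np.uint8))
        nl,L,st,_=cv2.connectedComponentsWithStats(k); i=1+st[1:,4].argmax(); q=P[L==i]
        r=cv2.minAreaRect(q[:,:2].astype(np.float32)); print(lo,hi,len(q),np.median(q[:,2]),r)
        print(cv2.boxPoints(r).round(1).tolist())
    if n=="top":
        mm=m&(P[...,2]>10)&(P[...,2]<68)
        np.set_printoptions(linewidth=250,precision=0,suppress=True)
        print(P[203:220,232:252,2]); print(P[203:220,242,:2].T, P[212,232:252,1])
E
```

```text
top bench z -0.5697925602502647
{np.int64(-10): np.int64(369), np.int64(-5): np.int64(2044), np.int64(0): np.int64(1663), np.int64(5): np.int64(281), np.int64(10): np.int64(32), np.int64(15): np.int64(28), np.int64(20): np.int64(27), np.int64(25): np.int64(34), np.int64(30): np.int64(36), np.int64(35): np.int64(29), np.int64(40): np.int64(27), np.int64(45): np.int64(38), np.int64(50): np.int64(63), np.int64(55): np.int64(55), np.int64(60): np.int64(34), np.int64(65): np.int64(150), np.int64(70): np.int64(845), np.int64(75): np.int64(871), np.int64(80): np.int64(278), np.int64(85): np.int64(396), np.int64(90): np.int64(2182), np.int64(95): np.int64(1833), np.int64(100): np.int64(314), np.int64(105): np.int64(129), np.int64(110): np.int64(66), np.int64(115): np.int64(7)}
88 101 4130 94.4628121151135 ((696.604248046875, 77.00177764892578), (280.0925598144531, 132.4046173095703), 82.2158432006836)
[[612.0, -52.79999923706055], [743.2000122070312, -70.69999694824219], [781.2000122070312, 206.8000030517578], [650.0, 224.6999969482422]]
69 79.5 1283 74.58738169447278 ((608.26513671875, 88.6
[... 2519 characters left out ...]
0): np.int64(3057), np.int64(95): np.int64(2530), np.int64(100): np.int64(216), np.int64(105): np.int64(185), np.int64(110): np.int64(90), np.int64(115): np.int64(1)}
88 101 5564 94.76743925193458 ((697.3894653320312, 74.54100036621094), (280.4442138671875, 135.1297607421875), 82.21089172363281)
[[611.4000244140625, -55.20000076293945], [745.2999877929688, -73.5], [783.2999877929688, 204.3000030517578], [649.5, 222.60000610351562]]
69 79.5 1340 74.92527022476948 ((601.04248046875, 87.64347076416016), (264.74462890625, 39.86845779418945), 81.78167724609375)
[[562.4000244140625, -40.5], [601.7999877929688, -46.20000076293945], [639.7000122070312, 215.8000030517578], [600.2000122070312, 221.5]]
```

```bash
cat >> h.py <<'E'
YAW=-7.8; O=np.array([671.5,79.3])
ca,sa=np.cos(np.radians(YAW)),np.sin(np.radians(YAW))
XA=np.array([ca,sa]); YA=np.array([-sa,ca])
def cab2w(x,y): return O+x*XA+y*YA
def go(x,y,z,yaw=None):
    """cabinet xy, TCP z, tool yaw -> print remaining fractions in present tool axes"""
    from scipy.spatial.transform import Rotation as Ro
    from bench import sense
    s=sense(); R=Ro.from_euler('xyz',s['tcp_rot'],degrees=True).as_matrix()
    w=np.array([*cab2w(x,y),z]); d=R.T@(w-s['tool_pos'])/150
    out=f"t {d.round(3)}"
    if yaw is not None:
        G=Ro.from_euler('xyz',[180,0,yaw],degrees=True).as_matrix()
        a=Ro.from_matrix(R.T@G).as_rotvec(degrees=True)/45; out+=f" a {a.round(3)}"
    p=s['tool_pos'][:2]-O
    print(out,"cab",(p@XA).round(1),(p@YA).round(1),"z",s['tool_pos'][2].round(1),"rot",s['tcp_rot'].round(1),"F",s['ft_force'].round(1),"gap",s['finger_gap'].round(1),"time",s['time'].round(2))
E
python3 -c "
from h import *
go(-65,-95,300,82.2)
for p in (('mid',-65,0),('L',-65,120),('fin',-110.5,0)): print(p,cab2w(*p[1:]))"
```

```text
Traceback (most recent call last):
  File "h.py", line 23, in go
    print(out,"cab",(p@XA).round(1),(p@YA).round(1),"z",s['tool_pos'][2].round(1),"rot",s['tcp_rot'].round(1),"F",s['ft_force'].round(1),"gap",s['finger_gap'].round(1),"time",s['time'].round(2))
                                                                                                                                               ^^^^^^^^^^^^^^^^^^^^^
AttributeError: 'float' object has no attribute 'round'
```

```bash
sed -i "s/s\['finger_gap'\].round(1)/round(s['finger_gap'],1)/;s/s\['time'\].round(2)/round(s['time'],2)/" h.py
python3 -c "
from h import *
go(-65,-95,300,82.2)
for p in (('mid',-65,0),('L',-65,120),('fin',-110.5,0)): print(p,cab2w(*p[1:]))"
```

```text
t [ 3.739 -2.688  0.697] a [-2.000e-03 -1.000e-03 -1.411e+00] cab -386.6 -706.4 z 403.8 rot [-179.9   -0.    18.7] F [ 0.1 -0.   0. ] gap 85.4 time 0.1
('mid', -65, 0) [607.10139037  88.12151221]
('L', -65, 120) [623.38725906 207.01125306]
('fin', -110.5, 0) [562.02236363  94.29657075]
```

```bash
python3 -m jog '[{"tx":0.93,"ty":-0.6,"hand":0},{"tx":0.93,"ty":-0.6,"hand":0},{"tx":0.93,"ty":-0.6,"hand":0},{"tx":0.93,"ty":-0.6,"hand":0},{"tx":0.93,"ty":-0.6,"hand":0}]' 20; python3 -c "
from h import *
go(-65,-95,300,82.2)"
```

```text
t [ 3.739 -2.688  0.697] a [-2.000e-03 -1.000e-03 -1.411e+00] cab -386.6 -706.4 z 403.8 rot [-179.9   -0.    18.7] F [ 0.1 -0.   0. ] gap 85.4 time 0.1invalid input at $[0]: expected keys tx, ty, tz, ax, ay, az, hand
```

```bash
python3 -m jog '[{"tx":0.2,"ty":-0.14,"tz":0,"ax":0,"ay":0,"az":0,"hand":0},{"tx":0.4,"ty":-0.28,"tz":0,"ax":0,"ay":0,"az":0,"hand":0},{"tx":0.6,"ty":-0.42,"tz":0,"ax":0,"ay":0,"az":0,"hand":0},{"tx":0.8,"ty":-0.56,"tz":0,"ax":0,"ay":0,"az":0,"hand":0},{"tx":1,"ty":-0.7,"tz":0,"ax":0,"ay":0,"az":0,"hand":0}]' 20; python3 -c "
from h import *
go(-65,-95,300,82.2)"
```

```text
time: 0.52
tool_pos: [301.5, -419.1, 404.1]
tcp_rot: [-180.0, 0.0, 18.7]
ft_force: [0.1, 0.9, -0.2]
finger_gap: 25.8
t [ 2.731 -1.983  0.696] a [-1.000e-03 -1.000e-03 -1.411e+00] cab -298.9 -544.0 z 404.1 rot [-180.     0.    18.7] F [ 0.1  0.9 -0.2] gap 25.8 time 0.52
```

```bash
python3 -m jog '[{"tx":1,"ty":-0.7,"tz":0,"ax":0,"ay":0,"az":0,"hand":0},{"tx":1,"ty":-0.7,"tz":0,"ax":0,"ay":0,"az":0,"hand":0},{"tx":1,"ty":-0.7,"tz":0,"ax":0,"ay":0,"az":0,"hand":0},{"tx":1,"ty":-0.7,"tz":0,"ax":0,"ay":0,"az":0,"hand":0},{"tx":1,"ty":-0.7,"tz":0,"ax":0,"ay":0,"az":0,"hand":0}]'
python3 -m jog '[{"tx":1,"ty":-0.7,"tz":0,"ax":0,"ay":0,"az":-0.15,"hand":0},{"tx":1,"ty":-0.7,"tz":0,"ax":0,"ay":0,"az":-0.3,"hand":0},{"tx":1,"ty":-0.7,"tz":0,"ax":0,"ay":0,"az":-0.45,"hand":0},{"tx":1,"ty":-0.7,"tz":0,"ax":0,"ay":0,"az":-0.6,"hand":0},{"tx":1,"ty":-0.7,"tz":0,"ax":0,"ay":0,"az":-0.75,"hand":0}]'; python3 -c "
from h import *
go(-65,-95,300,82.2)"
```

```text
time: 0.93
tool_pos: [411.2, -269.2, 404.4]
tcp_rot: [-179.9, -0.1, 18.9]
ft_force: [-0.4, 0.2, 0.4]
finger_gap: 0.3
time: 1.35
tool_pos: [519.4, -121.5, 404.3]
tcp_rot: [-180.0, -0.1, 53.0]
ft_force: [0.1, 0.0, 1.0]
finger_gap: -0.1
t [ 0.913 -0.065  0.697] a [-0.001 -0.002 -0.65 ] cab -123.4 -219.5 z 404.3 rot [-1.8e+02 -1.0e-01  5.3e+01] F [0.1 0.  1. ] gap -0.1 time 1.35
```

```bash
python3 -m jog '[{"tx":0.92,"ty":-0.07,"tz":0.5,"ax":0,"ay":0,"az":-0.15,"hand":0},{"tx":0.92,"ty":-0.07,"tz":0.5,"ax":0,"ay":0,"az":-0.3,"hand":0},{"tx":0.92,"ty":-0.07,"tz":0.5,"ax":0,"ay":0,"az":-0.45,"hand":0},{"tx":0.92,"ty":-0.07,"tz":0.5,"ax":0,"ay":0,"az":-0.65,"hand":0},{"tx":0.92,"ty":-0.07,"tz":0.5,"ax":0,"ay":0,"az":-0.65,"hand":0}]'; python3 -c "
from h import *
go(-65,-95,300,82.2)"
```

```text
time: 1.77
tool_pos: [593.6, -5.1, 324.4]
tcp_rot: [-179.6, -0.1, 82.4]
ft_force: [-0.2, 0.5, -0.2]
finger_gap: 0.0
t [-0.006  0.006  0.162] a [-0.009 -0.002  0.004] cab -65.7 -94.2 z 324.4 rot [-1.796e+02 -1.000e-01  8.240e+01] F [-0.2  0.5 -0.2] gap 0.0 time 1.77
```

```bash
python3 -m jog '[{"tx":-0.01,"ty":0.01,"tz":0.2,"ax":0,"ay":0,"az":0,"hand":0},{"tx":-0.01,"ty":0.01,"tz":0.4,"ax":0,"ay":0,"az":0,"hand":0},{"tx":-0.01,"ty":0.01,"tz":0.4,"ax":0,"ay":0,"az":0,"hand":0},{"tx":-0.01,"ty":0.01,"tz":0.4,"ax":0,"ay":0,"az":0,"hand":0},{"tx":-0.01,"ty":0.01,"tz":0.4,"ax":0,"ay":0,"az":0,"hand":0}]'; python3 -c "
from h import *
from bench import *
go(-65,-95,248,82.2)
for n in ('scene','top'):
    s=snapshot(n); np.savez(f'pics/{n}1.npz',**s)
    im=s['pixels'][:,:,::-1]
    c=im[130:330,150:420] if n=='scene' else im[110:250,170:330]
    cv2.imwrite(f'pics/{n}1.png',cv2.resize(c,None,fx=2.8,fy=2.8))
go(-65,-95,248,82.2)
"
```

```text
time: 2.18
tool_pos: [595.0, -11.4, 270.8]
tcp_rot: [180.0, -0.0, 81.7]
ft_force: [0.6, 0.3, -0.1]
finger_gap: -0.1
t [ 0.035 -0.01   0.152] a [ 0.001 -0.    -0.011] cab -63.5 -100.3 z 270.8 rot [180.   -0.   81.7] F [ 0.6  0.3 -0.1] gap -0.1 time 2.18
t [ 0.035 -0.015  0.162] a [ 0.004 -0.    -0.011] cab -62.9 -100.3 z 272.2 rot [179.8  -0.   81.7] F [ 0.2 -0.6  1. ] gap -0.3 time 2.28
```

View pics/scene1.png

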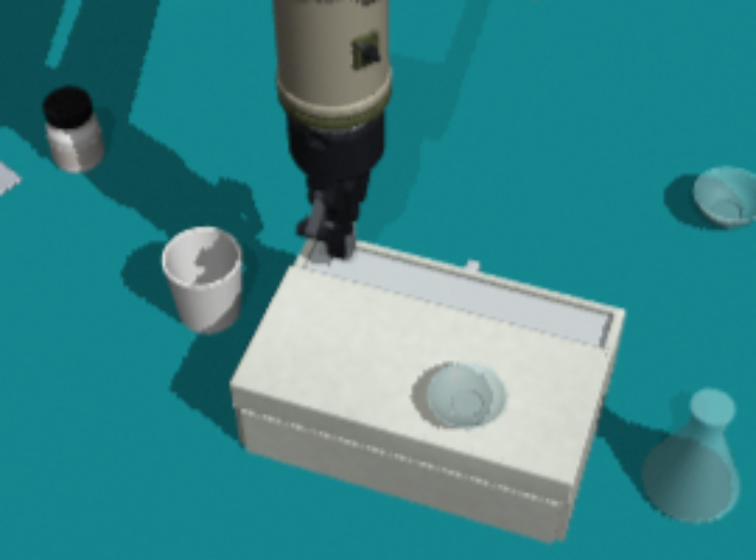

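View pics/top1.png

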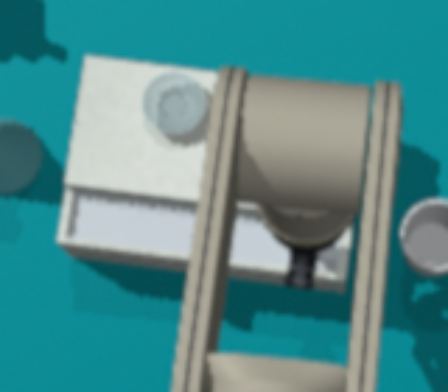

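The closed fingertips hang over the right end of the gutter (scene crop about (335,250), top crop about (300,270)) and clear of the beaker. Now I'll descend.

```bash
python3 -m jog '[{"tx":0.04,"ty":-0.01,"tz":0.04,"ax":0,"ay":0,"az":-0.01,"hand":0},{"tx":0.04,"ty":-0.01,"tz":0.08,"ax":0,"ay":0,"az":-0.01,"hand":0},{"tx":0.04,"ty":-0.01,"tz":0.1,"ax":0,"ay":0,"az":-0.01,"hand":0},{"tx":0.04,"ty":-0.01,"tz":0.1,"ax":0,"ay":0,"az":-0.01,"hand":0},{"tx":0.04,"ty":-0.01,"tz":0.1,"ax":0,"ay":0,"az":-0.01,"hand":0}]'; python3 -c "
from h import *
go(-65,-95,248,82.2)
"
python3 -m jog '[{"tx":0,"ty":0,"tz":0.01,"ax":0,"ay":0,"az":0,"hand":0},{"tx":0,"ty":0,"tz":0.02,"ax":0,"ay":0,"az":0,"hand":0},{"tx":0,"ty":0,"tz":0.03,"ax":0,"ay":0,"az":0,"hand":0},{"tx":0,"ty":0,"tz":0.03,"ax":0,"ay":0,"az":0,"hand":0}]'; python3 -c "
from h import *
go(-65,-95,248,82.2)
"
```

```text
time: 2.7
tool_pos: [593.8, -5.1, 254.3]
tcp_rot: [-180.0, 0.0, 82.2]
ft_force: [0.3, 0.3, 0.1]
finger_gap: -0.5
t [-0.006  0.003  0.042] a [-0.001  0.    -0.   ] cab -65.5 -94.2 z 254.3 rot [-180.     0.    82.2] F [0.3 0.3 0.1] gap -0.5 time 2.7
time: 3.03
tool_pos: [593.9, -5.2, 249.8]
tcp_rot: [-180.0, 0.0, 82.2]
ft_force: [-0.2, -0.1, -0.6]
finger_gap: -0.1
t [-0.005  0.002  0.012] a [-0.001  0.    -0.001] cab -65.4 -94.3 z 249.8 rot [-180.     0.    82.2] F [-0.2 -0.1 -0.6] gap -0.1 time 3.03
```

```bash
for i in 1; do
python3 -m jog '[{"tx":0,"ty":0,"tz":0.005,"ax":0,"ay":0,"az":0,"hand":0},{"tx":0,"ty":0,"tz":0.008,"ax":0,"ay":0,"az":0,"hand":0},{"tx":0,"ty":0,"tz":0.008,"ax":0,"ay":0,"az":0,"hand":0}]'; done
python3 -m jog '[{"tx":0,"ty":0,"tz":0.005,"ax":0,"ay":0,"az":0,"hand":0},{"tx":0,"ty":0,"tz":0.005,"ax":0,"ay":0,"az":0,"hand":0}]'
```

```text
time: 3.28
tool_pos: [594.0, -5.2, 248.9]
tcp_rot: [-180.0, -0.0, 82.2]
ft_force: [-0.1, -0.3, -0.3]
finger_gap: 0.4
time: 3.45
tool_pos: [594.2, -5.2, 248.5]
tcp_rot: [180.0, -0.0, 82.2]
ft_force: [-0.5, 0.1, 1.9]
finger_gap: -0.0
```

```bash
python3 -m jog '[{"tx":0,"ty":0,"tz":0.003,"ax":0,"ay":0,"az":0,"hand":0},{"tx":0,"ty":0,"tz":0.003,"ax":0,"ay":0,"az":0,"hand":0}]'
python3 -m jog '[{"tx":0,"ty":0,"tz":0.0,"ax":0,"ay":0,"az":0,"hand":0}]'
```

```text
time: 3.62
tool_pos: [594.2, -5.2, 248.5]
tcp_rot: [180.0, 0.0, 82.2]
ft_force: [-3.3, 0.2, 5.7]
finger_gap: -0.1
time: 3.7
tool_pos: [594.2, -5.2, 248.5]
tcp_rot: [180.0, -0.0, 82.2]
ft_force: [-1.7, -0.0, 4.5]
finger_gap: 0.2
```

```bash
python3 -m jog '[{"tx":0.015,"ty":0,"tz":0.002,"ax":0,"ay":0,"az":0,"hand":0},{"tx":0.03,"ty":0,"tz":0.003,"ax":0,"ay":0,"az":0,"hand":0},{"tx":0.05,"ty":0,"tz":0.003,"ax":0,"ay":0,"az":0,"hand":0},{"tx":0.05,"ty":0,"tz":0.003,"ax":0,"ay":0,"az":0,"hand":0}]'
python3 -m jog '[{"tx":0.015,"ty":0,"tz":0,"ax":0,"ay":0,"az":0,"hand":0},{"tx":0.03,"ty":0,"tz":0,"ax":0,"ay":0,"az":0,"hand":0},{"tx":0.05,"ty":0,"tz":0,"ax":0,"ay":0,"az":0,"hand":0},{"tx":0.05,"ty":0,"tz":0,"ax":0,"ay":0,"az":0,"hand":0}]'; python3 -c "
from h import *
go(-65,0,248,82.2)
"
```

```text
time: 4.03
tool_pos: [595.7, 1.9, 248.5]
tcp_rot: [179.9, 0.1, 82.2]
ft_force: [0.2, -2.4, 6.1]
finger_gap: 0.0
time: 4.37
tool_pos: [596.7, 9.4, 248.5]
tcp_rot: [179.9, 0.0, 82.2]
ft_force: [0.3, -3.0, 4.5]
finger_gap: 0.1
t [ 0.529 -0.003  0.003] a [ 0.003  0.001 -0.001] cab -64.6 -79.4 z 248.5 rot [179.9   0.   82.2] F [ 0.3 -3.   4.5] gap 0.1 time 4.37
```

```bash
python3 -m jog '[{"tx":0.015,"ty":0,"tz":0.003,"ax":0,"ay":0,"az":0,"hand":0},{"tx":0.03,"ty":0,"tz":0.003,"ax":0,"ay":0,"az":0,"hand":0},{"tx":0.045,"ty":0,"tz":0.003,"ax":0,"ay":0,"az":0,"hand":0},{"tx":0.06,"ty":0,"tz":0.003,"ax":0,"ay":0,"az":0,"hand":0}]'
```

```text
time: 4.7
tool_pos: [598.1, 17.6, 248.5]
tcp_rot: [179.8, 0.1, 82.1]
ft_force: [-0.4, -6.0, 7.6]
finger_gap: 0.1
```

```bash
python3 -m jog '[{"tx":0.015,"ty":0,"tz":0,"ax":0,"ay":0,"az":0,"hand":0},{"tx":0.03,"ty":0,"tz":0,"ax":0,"ay":0,"az":0,"hand":0},{"tx":0.045,"ty":0,"tz":0,"ax":0,"ay":0,"az":0,"hand":0},{"tx":0.06,"ty":0,"tz":0,"ax":0,"ay":0,"az":0,"hand":0}]'
```

```text
time: 5.03
tool_pos: [599.4, 26.5, 248.5]
tcp_rot: [179.8, 0.1, 82.1]
ft_force: [-1.4, -6.2, 7.1]
finger_gap: 0.4
```

```bash
python3 -m jog '[{"tx":0.015,"ty":0,"tz":0,"ax":0,"ay":0,"az":0,"hand":0},{"tx":0.03,"ty":0,"tz":0,"ax":0,"ay":0,"az":0,"hand":0},{"tx":0.045,"ty":0,"tz":0,"ax":0,"ay":0,"az":0,"hand":0},{"tx":0.06,"ty":0,"tz":0,"ax":0,"ay":0,"az":0,"hand":0}]'
```

```text
time: 5.37
tool_pos: [600.6, 35.4, 248.5]
tcp_rot: [179.8, 0.1, 82.1]
ft_force: [-0.9, -6.7, 7.0]
finger_gap: -0.1
```

```bash
python3 -m jog '[{"tx":0.015,"ty":0,"tz":0,"ax":0,"ay":0,"az":0,"hand":0},{"tx":0.03,"ty":0,"tz":0,"ax":0,"ay":0,"az":0,"hand":0},{"tx":0.045,"ty":0,"tz":0,"ax":0,"ay":0,"az":0,"hand":0},{"tx":0.06,"ty":0,"tz":0,"ax":0,"ay":0,"az":0,"hand":0}]'; python3 -c "
from h import *
go(-65,0,248,82.2)
"
```

```text
time: 5.7
tool_pos: [601.8, 44.4, 248.5]
tcp_rot: [179.8, 0.1, 82.1]
ft_force: [-0.9, -6.2, 8.0]
finger_gap: -0.4
t [ 0.294 -0.005  0.003] a [ 0.004  0.002 -0.001] cab -64.3 -44.1 z 248.5 rot [1.798e+02 1.000e-01 8.210e+01] F [-0.9 -6.2  8. ] gap -0.4 time 5.7
```

```bash
python3 -m jog '[{"tx":0.015,"ty":0,"tz":0,"ax":0,"ay":0,"az":0,"hand":0},{"tx":0.03,"ty":0,"tz":0,"ax":0,"ay":0,"az":0,"hand":0},{"tx":0.045,"ty":0,"tz":0,"ax":0,"ay":0,"az":0,"hand":0},{"tx":0.06,"ty":0,"tz":0,"ax":0,"ay":0,"az":0,"hand":0}]'
```

```text
time: 6.03
tool_pos: [603.1, 53.3, 248.5]
tcp_rot: [179.8, 0.1, 82.1]
ft_force: [-1.2, -5.2, 7.7]
finger_gap: -0.2
```

```bash
python3 -m jog '[{"tx":0.015,"ty":0,"tz":0,"ax":0,"ay":0,"az":0,"hand":0},{"tx":0.03,"ty":0,"tz":0,"ax":0,"ay":0,"az":0,"hand":0},{"tx":0.045,"ty":0,"tz":0,"ax":0,"ay":0,"az":0,"hand":0},{"tx":0.06,"ty":0,"tz":0,"ax":0,"ay":0,"az":0,"hand":0}]'
```

```text
time: 6.37
tool_pos: [604.3, 62.2, 248.4]
tcp_rot: [179.8, 0.1, 82.1]
ft_force: [-0.8, -6.0, 7.7]
finger_gap: -0.1
```

```bash
python3 -m jog '[{"tx":0.015,"ty":0,"tz":0,"ax":0,"ay":0,"az":0,"hand":0},{"tx":0.03,"ty":0,"tz":0,"ax":0,"ay":0,"az":0,"hand":0},{"tx":0.045,"ty":0,"tz":0,"ax":0,"ay":0,"az":0,"hand":0},{"tx":0.06,"ty":0,"tz":0,"ax":0,"ay":0,"az":0,"hand":0}]'
```

```text
time: 6.7
tool_pos: [605.5, 71.1, 248.5]
tcp_rot: [179.8, 0.1, 82.1]
ft_force: [-0.6, -5.9, 7.4]
finger_gap: -0.3
```

```bash
python3 -m jog '[{"tx":0.015,"ty":0,"tz":0,"ax":0,"ay":0,"az":0,"hand":0},{"tx":0.03,"ty":0,"tz":0,"ax":0,"ay":0,"az":0,"hand":0},{"tx":0.045,"ty":0,"tz":0,"ax":0,"ay":0,"az":0,"hand":0},{"tx":0.06,"ty":0,"tz":0,"ax":0,"ay":0,"az":0,"hand":0}]'; python3 -c "
from h import *
go(-65,0,248,82.2)
"
```

```text
time: 7.03
tool_pos: [606.8, 80.0, 248.5]
tcp_rot: [179.8, 0.1, 82.1]
ft_force: [-0.3, -7.1, 7.3]
finger_gap: 0.2
t [ 0.054 -0.005  0.003] a [ 0.004  0.002 -0.001] cab -64.2 -8.1 z 248.5 rot [1.798e+02 1.000e-01 8.210e+01] F [-0.3 -7.1  7.3] gap 0.2 time 7.03
```

```bash
python3 -m jog '[{"tx":0.015,"ty":0,"tz":0,"ax":0,"ay":0,"az":0,"hand":0},{"tx":0.03,"ty":0,"tz":0,"ax":0,"ay":0,"az":0,"hand":0},{"tx":0.045,"ty":0,"tz":0,"ax":0,"ay":0,"az":0,"hand":0},{"tx":0.06,"ty":0,"tz":0,"ax":0,"ay":0,"az":0,"hand":0}]'
```

```text
time: 7.37
tool_pos: [608.0, 88.9, 248.5]
tcp_rot: [179.8, 0.1, 82.1]
ft_force: [-0.2, -6.1, 9.0]
finger_gap: 0.2
```

```bash
python3 -m jog '[{"tx":0.015,"ty":0,"tz":0,"ax":0,"ay":0,"az":0,"hand":0},{"tx":0.03,"ty":0,"tz":0,"ax":0,"ay":0,"az":0,"hand":0},{"tx":0.045,"ty":0,"tz":0,"ax":0,"ay":0,"az":0,"hand":0},{"tx":0.06,"ty":0,"tz":0,"ax":0,"ay":0,"az":0,"hand":0}]'
```

```text
time: 7.7
tool_pos: [609.2, 97.9, 248.5]
tcp_rot: [179.8, 0.1, 82.1]
ft_force: [0.0, -5.5, 7.8]
finger_gap: -0.2
```

```bash
python3 -m jog '[{"tx":0.015,"ty":0,"tz":0,"ax":0,"ay":0,"az":0,"hand":0},{"tx":0.03,"ty":0,"tz":0,"ax":0,"ay":0,"az":0,"hand":0},{"tx":0.045,"ty":0,"tz":0,"ax":0,"ay":0,"az":0,"hand":0},{"tx":0.06,"ty":0,"tz":0,"ax":0,"ay":0,"az":0,"hand":0}]'
```

```text
time: 8.03
tool_pos: [610.4, 106.8, 248.5]
tcp_rot: [179.8, 0.1, 82.1]
ft_force: [-1.4, -5.9, 8.9]
finger_gap: 0.0
```

```bash
python3 -m jog '[{"tx":0.015,"ty":0,"tz":0,"ax":0,"ay":0,"az":0,"hand":0},{"tx":0.03,"ty":0,"tz":0,"ax":0,"ay":0,"az":0,"hand":0},{"tx":0.045,"ty":0,"tz":0,"ax":0,"ay":0,"az":0,"hand":0},{"tx":0.06,"ty":0,"tz":0,"ax":0,"ay":0,"az":0,"hand":0}]'
```

```text
time: 8.37
tool_pos: [611.6, 115.7, 248.4]
tcp_rot: [179.8, 0.1, 82.1]
ft_force: [-1.2, -6.1, 6.9]
finger_gap: -0.1
```

```bash
python3 -m jog '[{"tx":0.015,"ty":0,"tz":0,"ax":0,"ay":0,"az":0,"hand":0},{"tx":0.03,"ty":0,"tz":0,"ax":0,"ay":0,"az":0,"hand":0},{"tx":0.045,"ty":0,"tz":0,"ax":0,"ay":0,"az":0,"hand":0},{"tx":0.06,"ty":0,"tz":0,"ax":0,"ay":0,"az":0,"hand":0}]'
```

```text
time: 8.7
tool_pos: [612.3, 125.5, 247.3]
tcp_rot: [180.0, 0.0, 82.2]
ft_force: [0.9, -3.4, 3.5]
finger_gap: 0.0
```

```bash
python3 -m jog '[{"tx":0.015,"ty":0,"tz":0,"ax":0,"ay":0,"az":0,"hand":0},{"tx":0.03,"ty":0,"tz":0,"ax":0,"ay":0,"az":0,"hand":0},{"tx":0.045,"ty":0,"tz":0,"ax":0,"ay":0,"az":0,"hand":0},{"tx":0.06,"ty":0,"tz":0,"ax":0,"ay":0,"az":0,"hand":0}]'; python3 -c "
from h import *
go(-65,0,248,82.2)
"
```

```text
time: 9.03
tool_pos: [613.3, 134.7, 246.8]
tcp_rot: [-180.0, 0.0, 82.2]
ft_force: [-0.4, -4.3, 4.9]
finger_gap: -0.3
t [-0.313  0.002 -0.008] a [-0.     0.    -0.001] cab -65.2 47.0 z 246.8 rot [-180.     0.    82.2] F [-0.4 -4.3  4.9] gap -0.3 time 9.03
```

The fingers have sunk: z fell from 248.5 to 246.8 and the force dropped, at cabinet y about 33–47. I'll move back 3 mm and press gently.

```bash
python3 -m jog '[{"tx":-0.02,"ty":0,"tz":0,"ax":0,"ay":0,"az":0,"hand":0},{"tx":-0.02,"ty":0,"tz":0.01,"ax":0,"ay":0,"az":0,"hand":0},{"tx":-0.02,"ty":0,"tz":0.02,"ax":0,"ay":0,"az":0,"hand":0},{"tx":-0.02,"ty":0,"tz":0.02,"ax":0,"ay":0,"az":0,"hand":0}]'; python3 -c "
from h import *
go(-65,43,239,82.2)
"
```

```text
time: 9.37
tool_pos: [612.8, 132.2, 243.8]
tcp_rot: [180.0, -0.1, 82.2]
ft_force: [0.7, 2.9, 2.7]
finger_gap: 0.2
t [-0.009  0.002  0.032] a [ 0.    -0.002 -0.   ] cab -65.3 44.4 z 243.8 rot [ 1.80e+02 -1.00e-01  8.22e+01] F [0.7 2.9 2.7] gap 0.2 time 9.37
```

```bash
python3 -m jog '[{"tx":0,"ty":0,"tz":0.01,"ax":0,"ay":0,"az":0,"hand":0},{"tx":0,"ty":0,"tz":0.02,"ax":0,"ay":0,"az":0,"hand":0},{"tx":0,"ty":0,"tz":0.02,"ax":0,"ay":0,"az":0,"hand":0}]'
python3 -m jog '[{"tx":0,"ty":0,"tz":0.007,"ax":0,"ay":0,"az":0,"hand":0},{"tx":0,"ty":0,"tz":0.014,"ax":0,"ay":0,"az":0,"hand":0},{"tx":0,"ty":0,"tz":0.014,"ax":0,"ay":0,"az":0,"hand":0}]'
python3 -c "
from h import *
from bench import *
go(-65,43,239,82.2)
s=snapshot('scene'); P=cloud(s)
cv2.imwrite('pics/scene2.png',cv2.resize(s['pixels'][130:330,150:420,::-1],None,fx=2.8,fy=2.8))"
```

```text
time: 9.62
tool_pos: [612.8, 132.1, 240.9]
tcp_rot: [180.0, -0.1, 82.2]
ft_force: [0.5, 4.2, 3.9]
finger_gap: 0.1
time: 9.87
tool_pos: [612.9, 132.1, 238.8]
tcp_rot: [180.0, -0.1, 82.2]
ft_force: [-1.2, 3.6, 5.7]
finger_gap: -0.1
t [-0.009  0.002 -0.001] a [ 0.    -0.002 -0.   ] cab -65.3 44.4 z 238.8 rot [ 1.80e+02 -1.00e-01  8.22e+01] F [-1.2  3.6  5.7] gap -0.1 time 9.87
```

View pics/scene2.png

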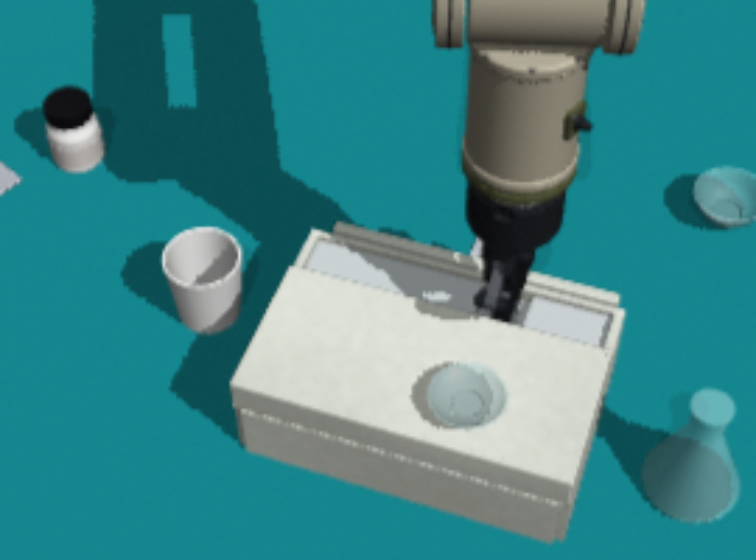

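The drawer front now stands proud of the body (strip from (330,228) to (620,300)), so the drawer is ajar. I'll lift, turn 90° and look for the fin.

```bash
python3 -m jog '[{"tx":0,"ty":0,"tz":-0.1,"ax":0,"ay":0,"az":0,"hand":0},{"tx":0,"ty":0,"tz":-0.3,"ax":0,"ay":0,"az":0,"hand":0},{"tx":0,"ty":0,"tz":-0.55,"ax":0,"ay":0,"az":0,"hand":0},{"tx":0,"ty":0,"tz":-0.8,"ax":0,"ay":0,"az":-0.15,"hand":0},{"tx":0,"ty":0,"tz":-0.8,"ax":0,"ay":0,"az":-0.3,"hand":0}]'
python3 -m jog '[{"tx":0,"ty":0.4,"tz":0,"ax":0,"ay":0,"az":-0.15,"hand":0},{"tx":0,"ty":0.4,"tz":0,"ax":0,"ay":0,"az":-0.3,"hand":0},{"tx":0,"ty":0.4,"tz":0,"ax":0,"ay":0,"az":-0.45,"hand":0},{"tx":0,"ty":0.4,"tz":0,"ax":0,"ay":0,"az":-0.6,"hand":0},{"tx":0,"ty":0.4,"tz":0,"ax":0,"ay":0,"az":-0.75,"hand":0}]'
python3 -c "
from h import *
go(-65,43,330,172.2)"
```

```text
time: 10.33
tool_pos: [614.7, 131.6, 367.8]
tcp_rot: [179.3, 0.0, 96.0]
ft_force: [1.8, 0.2, 2.1]
finger_gap: 0.0
time: 10.75
tool_pos: [672.6, 137.2, 357.0]
tcp_rot: [-179.9, -0.1, 129.7]
ft_force: [0.1, -0.2, -0.3]
finger_gap: 0.1
t [ 0.221 -0.333  0.181] a [-0.002 -0.003 -0.943] cab -6.8 57.5 z 357.0 rot [-1.799e+02 -1.000e-01  1.297e+02] F [ 0.1 -0.2 -0.3] gap 0.1 time 10.75
```

```bash
python3 -m jog '[{"tx":0,"ty":0,"tz":0,"ax":0,"ay":0,"az":-0.15,"hand":0},{"tx":0,"ty":0,"tz":0,"ax":0,"ay":0,"az":-0.3,"hand":0},{"tx":0,"ty":0,"tz":0,"ax":0,"ay":0,"az":-0.45,"hand":0},{"tx":0,"ty":0,"tz":0,"ax":0,"ay":0,"az":-0.6,"hand":0},{"tx":0,"ty":0,"tz":0,"ax":0,"ay":0,"az":-0.75,"hand":0}]'
python3 -c "
from h import *
from bench import *
for n in ('scene','top'):
    s=snapshot(n); np.savez(f'pics/{n}3.npz',**s)
    im=s['pixels'][:,:,::-1]
    c=im[180:300,200:400] if n=='scene' else im[150:270,170:330]
    cv2.imwrite(f'pics/{n}3.png',cv2.resize(c,None,fx=4,fy=4))
go(-150,0,300,172.2)"
```

```text
time: 11.17
tool_pos: [672.3, 137.2, 357.4]
tcp_rot: [-179.9, -0.1, 163.5]
ft_force: [-0.9, 0.4, -0.9]
finger_gap: -0.0
t [ 0.881 -0.526  0.386] a [-0.001 -0.002 -0.198] cab -7.1 57.5 z 357.5 rot [-1.799e+02 -1.000e-01  1.633e+02] F [ 0.   0.5 -0.1] gap -0.1 time 11.27
```

View pics/scene3.png

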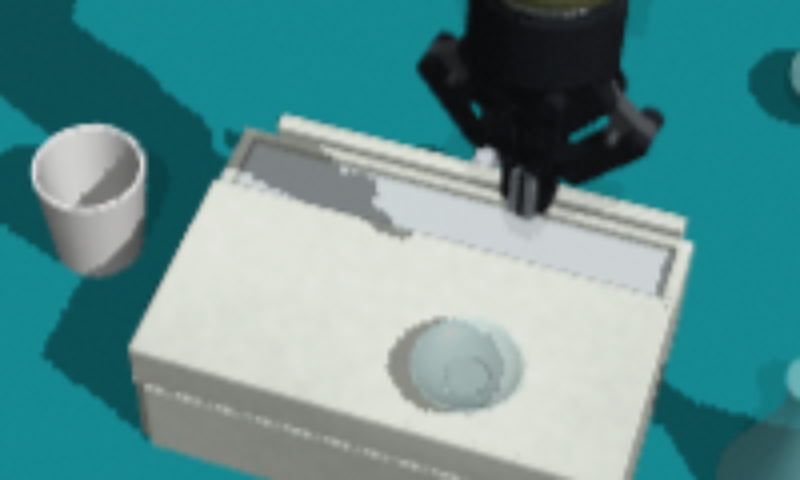

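View pics/top3.png

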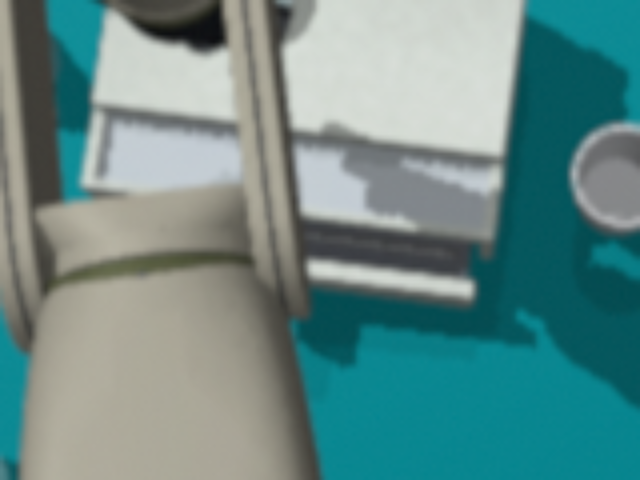

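The top view shows the drawer front panel at crop (310–475, 262–300), about 40 mm out. The arm hides the fin there; in the scene view its tip shows at crop (485,155). I'll measure the panel and the fin.

Run:
```python
from h import *
for n,b in (("top",(247,200,290,235)),("scene",(268,205,375,245))):
    P=cloud(np.load(f"pics/{n}3.npz")); x0,y0,x1,y1=b; q=P[y0:y1,x0:x1]
    d=q[...,:2]-O; cx=d@XA; cy=d@YA; z=q[...,2]
    m=(cx<-97)&(z>48)&(z<95)
    print(n,m.sum(),"x pct",np.percentile(cx[m],[2,10,50,90,98]).round(1),"z",np.percentile(z[m],[5,50,95]).round(1),"y",np.percentile(cy[m],[2,98]).round(0))
    if n=="scene":
        m2=(cx<-110)&(z>20)&(z<65)&(abs(cy)<20)
        print(m2.sum(),cx[m2].round(0),cy[m2].round(0),z[m2].round(0))
```

```text
top 316 x pct [-132.1 -130.9 -122.8 -100.7  -98.8] z [51.5 57.4 62.7] y [-125.  -18.]
scene 521 x pct [-140.8 -129.9 -122.5 -119.  -117.8] z [50.1 56.5 60.4] y [-126.  125.]
104 [-144. -144. -145. -144. -147. -139. -143. -141. -143. -141. -142. -132.
 -131. -129. -135. -138. -137. -137. -138. -142. -124. -127. -128. -125.
 -130. -132. -130. -134. -133. -134. -136. -142. -156. -121. -123. -124.
 -128. -126. -125. -128. -127. -127. -127. -129. -146. -158. -118. -120.
 -122. -121. -123. -124. -122. -127. -124. -125. -126. -129. -126. -131.
 -121. -119. -117. -122. -119. -118. -119. -122. -122. -121. -124. -124.
 -126. -126. -122. -120. -119. -120. -121. -120. -121. -118. -119. -122.
 -123. -121. -122. -120. -120. -117. -119. -119. -119. -119. -122. -121.
 -122. -119. -119. -120. -120. -121. -121. -122.] [ -6.  -3.  -0.   2.   4.  -7.  -5.  -2.   0.   3.   5. -20. -17. -14.
  -5.  -4.  -1.   2.   4.   6. -18. -16. -14. -10.  -9.  -7.  -4.  -2.
   0.   3.   5.   6.   5. -17. -15. -13. -11.  -8.  -5.  -3.  -1.   2.
   4.   7.   5.   5. -19. -16. -15. -12. -10.  -7.  -4.  -3.   0.   3.
   5.   7.  10.  11. -19. -16. -13. -12.  -9.  -6.  -3.  -2.   1.   4.
   5.   8.  10.  13. -17. -14. -11.  -9.  -6.  -4.  -1.   2.   4.   6.
   9.  11.  14.  -6.  -3.   0.   2.   4.   7.  10.  11.  14.   1.   5.
   7.   9.  12.  14.  12.  14.] [53. 54. 55. 57. 53. 55. 52. 55. 53. 57. 56. 54. 56. 59. 56. 54. 55. 57.
 56. 52. 60. 57. 56. 62. 56. 55. 58. 54. 57. 56. 55. 48. 33. 59. 58. 57.
 55. 57. 60. 57. 59. 60. 61. 60. 40. 27. 58. 57. 55. 57. 57. 56. 59. 54.
 58. 58. 58. 55. 61. 55. 50. 54. 58. 52. 57. 59. 59. 56. 57. 60. 57. 58.
 57. 57. 48. 50. 52. 52. 52. 54. 55. 59. 59. 56. 56. 58. 58. 50. 50. 56.
 53. 54. 55. 57. 54. 56. 46. 51. 51. 51. 52. 52. 48. 48.]
```

```bash
python3 -m jog '[{"tx":0.25,"ty":-0.12,"tz":0,"ax":0,"ay":0,"az":-0.1,"hand":0.6},{"tx":0.5,"ty":-0.25,"tz":0,"ax":0,"ay":0,"az":-0.2,"hand":0.6},{"tx":0.7,"ty":-0.4,"tz":0.1,"ax":0,"ay":0,"az":-0.2,"hand":0.6},{"tx":0.88,"ty":-0.53,"tz":0.2,"ax":0,"ay":0,"az":-0.2,"hand":0.6},{"tx":0.88,"ty":-0.53,"tz":0.3,"ax":0,"ay":0,"az":-0.2,"hand":0.6}]'
python3 -m jog '[{"tx":0,"ty":0,"tz":0,"ax":0,"ay":0,"az":0,"hand":0.6},{"tx":0,"ty":0,"tz":0,"ax":0,"ay":0,"az":0,"hand":0.6}]'
python3 -c "
from h import *
go(-150,0,197,172.2)"
```

```text
time: 11.68
tool_pos: [517.2, 98.3, 310.1]
tcp_rot: [-179.9, -0.5, 171.9]
ft_force: [-1.2, -1.1, -0.5]
finger_gap: 51.4
time: 11.85
tool_pos: [522.9, 99.4, 313.4]
tcp_rot: [-180.0, -0.1, 172.0]
ft_force: [0.6, 0.2, 1.0]
finger_gap: 51.2
t [-0.     0.002  0.776] a [-0.    -0.001 -0.005] cab -149.9 -0.2 z 313.4 rot [-1.80e+02 -1.00e-01  1.72e+02] F [0.6 0.2 1. ] gap 51.2 time 11.85
```

Aligned with the fin. I'll descend in two stages and check forces and a picture before the grip.

```bash
python3 -m jog '[{"tx":0,"ty":0,"tz":0.15,"ax":0,"ay":0,"az":0,"hand":0.6},{"tx":0,"ty":0,"tz":0.3,"ax":0,"ay":0,"az":0,"hand":0.6},{"tx":0,"ty":0,"tz":0.4,"ax":0,"ay":0,"az":0,"hand":0.6},{"tx":0,"ty":0,"tz":0.4,"ax":0,"ay":0,"az":0,"hand":0.6},{"tx":0,"ty":0,"tz":0.4,"ax":0,"ay":0,"az":0,"hand":0.6}]'
python3 -c "
from h import *
from bench import *
s=snapshot('scene')
cv2.imwrite('pics/scene4.png',cv2.resize(s['pixels'][150:290,220:400,::-1],None,fx=4,fy=4))
go(-150,0,197,172.2)"
```

```text
time: 12.27
tool_pos: [524.3, 99.8, 254.5]
tcp_rot: [180.0, 0.0, 172.1]
ft_force: [1.1, 0.0, 0.1]
finger_gap: 51.6
t [ 0.012 -0.003  0.39 ] a [ 0.001  0.002 -0.002] cab -148.3 0.4 z 255.4 rot [1.800e+02 1.000e-01 1.721e+02] F [ 0.  -0.2  0. ] gap 50.6 time 12.32
```

View pics/scene4.png

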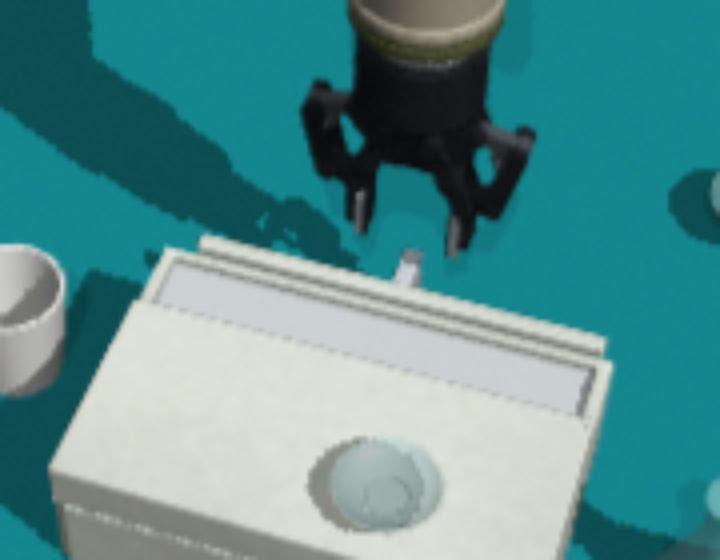

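The open fingers straddle the fin (crop (408,268)), at (358,225) and (455,245). I'll continue down and then grip.

```bash
python3 -m jog '[{"tx":0.02,"ty":0,"tz":0.1,"ax":0,"ay":0,"az":0,"hand":0.6},{"tx":0.02,"ty":0,"tz":0.2,"ax":0,"ay":0,"az":0,"hand":0.6},{"tx":0.02,"ty":0,"tz":0.3,"ax":0,"ay":0,"az":0,"hand":0.6},{"tx":0.02,"ty":0,"tz":0.39,"ax":0,"ay":0,"az":0,"hand":0.6},{"tx":0.02,"ty":0,"tz":0.39,"ax":0,"ay":0,"az":0,"hand":0.6}]'
python3 -m jog '[{"tx":0,"ty":0,"tz":0,"ax":0,"ay":0,"az":0,"hand":0},{"tx":0,"ty":0,"tz":0,"ax":0,"ay":0,"az":0,"hand":0},{"tx":0,"ty":0,"tz":0,"ax":0,"ay":0,"az":0,"hand":0},{"tx":0,"ty":0,"tz":0,"ax":0,"ay":0,"az":0,"hand":0},{"tx":0,"ty":0,"tz":0,"ax":0,"ay":0,"az":0,"hand":0}]' 30
python3 -c "
from h import *
go(-150,0,197,172.2)"
```

```text
time: 12.73
tool_pos: [520.3, 100.1, 194.7]
tcp_rot: [-180.0, -0.1, 172.1]
ft_force: [-0.3, 0.2, -0.6]
finger_gap: 51.3
time: 13.15
tool_pos: [521.4, 100.4, 197.3]
tcp_rot: [179.9, 0.2, 172.2]
ft_force: [0.4, 4.0, 6.3]
finger_gap: 11.1
t [-0.011 -0.004  0.002] a [ 0.002  0.004 -0.001] cab -151.6 0.5 z 197.3 rot [179.9   0.2 172.2] F [0.4 4.  6.3] gap 11.1 time 13.15
```

```bash
python3 -m jog '[{"tx":0.05,"ty":0,"tz":0,"ax":0,"ay":0,"az":0,"hand":0},{"tx":0.12,"ty":0,"tz":0,"ax":0,"ay":0,"az":0,"hand":0},{"tx":0.2,"ty":0,"tz":0,"ax":0,"ay":0,"az":0,"hand":0},{"tx":0.28,"ty":0,"tz":0,"ax":0,"ay":0,"az":0,"hand":0},{"tx":0.33,"ty":0,"tz":0,"ax":0,"ay":0,"az":0,"hand":0}]'
python3 -m jog '[{"tx":0.03,"ty":0,"tz":0,"ax":0,"ay":0,"az":0,"hand":0},{"tx":0.06,"ty":0,"tz":0,"ax":0,"ay":0,"az":0,"hand":0},{"tx":0.08,"ty":0,"tz":0,"ax":0,"ay":0,"az":0,"hand":0},{"tx":0.08,"ty":0,"tz":0,"ax":0,"ay":0,"az":0,"hand":0}]'
python3 -c "
from h import *
go(-222,0,197,172.2)"
```

```text
time: 13.57
tool_pos: [471.6, 107.3, 197.3]
tcp_rot: [179.9, 0.2, 172.2]
ft_force: [1.0, 3.5, 7.6]
finger_gap: 11.6
time: 13.9
tool_pos: [459.9, 108.9, 197.2]
tcp_rot: [179.9, 0.2, 172.2]
ft_force: [0.3, 4.4, 8.0]
finger_gap: 11.4
t [ 0.056 -0.004  0.001] a [ 0.002  0.004 -0.   ] cab -213.7 0.6 z 197.2 rot [179.9   0.2 172.2] F [0.3 4.4 8. ] gap 11.4 time 13.9
```

```bash
python3 -m jog '[{"tx":0.015,"ty":0,"tz":0,"ax":0,"ay":0,"az":0,"hand":0},{"tx":0.03,"ty":0,"tz":0,"ax":0,"ay":0,"az":0,"hand":0},{"tx":0.04,"ty":0,"tz":0,"ax":0,"ay":0,"az":0,"hand":0},{"tx":0.04,"ty":0,"tz":0,"ax":0,"ay":0,"az":0,"hand":0}]'
python3 -m jog '[{"tx":0.01,"ty":0,"tz":0,"ax":0,"ay":0,"az":0,"hand":0},{"tx":0.015,"ty":0,"tz":0,"ax":0,"ay":0,"az":0,"hand":0},{"tx":0.015,"ty":0,"tz":0,"ax":0,"ay":0,"az":0,"hand":0}]'
python3 -c "
from h import *
go(-222,0,197,172.2)"
```

```text
time: 14.23
tool_pos: [454.2, 109.7, 197.2]
tcp_rot: [179.9, 0.2, 172.2]
ft_force: [-0.1, 3.6, 7.9]
finger_gap: 11.6
time: 14.48
tool_pos: [452.1, 110.0, 197.2]
tcp_rot: [179.9, 0.2, 172.2]
ft_force: [0.4, 3.8, 7.9]
finger_gap: 11.7
t [ 0.003 -0.004  0.002] a [ 0.002  0.005 -0.001] cab -221.5 0.7 z 197.2 rot [179.9   0.2 172.2] F [0.4 3.8 7.9] gap 11.7 time 14.48
```

```bash
python3 -m jog '[{"tx":0.01,"ty":0,"tz":0,"ax":0,"ay":0,"az":0,"hand":0},{"tx":0.015,"ty":0,"tz":0,"ax":0,"ay":0,"az":0,"hand":0},{"tx":0.015,"ty":0,"tz":0,"ax":0,"ay":0,"az":0,"hand":0}]'
python3 -m jog '[{"tx":0.01,"ty":0,"tz":0,"ax":0,"ay":0,"az":0,"hand":0},{"tx":0.015,"ty":0,"tz":0,"ax":0,"ay":0,"az":0,"hand":0},{"tx":0.015,"ty":0,"tz":0,"ax":0,"ay":0,"az":0,"hand":0}]'
python3 -c "
from h import *
go(-222,0,197,172.2)"
```

```text
time: 14.73
tool_pos: [449.9, 110.3, 197.2]
tcp_rot: [179.9, 0.2, 172.2]
ft_force: [-0.8, 3.7, 7.8]
finger_gap: 11.4
time: 14.98
tool_pos: [448.9, 110.4, 197.3]
tcp_rot: [179.9, 0.5, 172.2]
ft_force: [12.9, 3.2, -4.1]
finger_gap: 11.4
t [-0.018 -0.004  0.002] a [ 0.003  0.01  -0.001] cab -224.7 0.6 z 197.3 rot [179.9   0.5 172.2] F [12.9  3.2 -4.1] gap 11.4 time 14.98
```

The stop is felt: 13 N along +x. I'll ease off 1 mm, open, and lift.

```bash
python3 -m jog '[{"tx":-0.008,"ty":0,"tz":0,"ax":0,"ay":0,"az":0,"hand":0},{"tx":-0.008,"ty":0,"tz":0,"ax":0,"ay":0,"az":0,"hand":0.6},{"tx":-0.008,"ty":0,"tz":0,"ax":0,"ay":0,"az":0,"hand":0.6},{"tx":-0.008,"ty":0,"tz":0,"ax":0,"ay":0,"az":0,"hand":0.6},{"tx":-0.008,"ty":0,"tz":0,"ax":0,"ay":0,"az":0,"hand":0.6}]'
python3 -m jog '[{"tx":0,"ty":0,"tz":-0.1,"ax":0,"ay":0,"az":0,"hand":0.6},{"tx":0,"ty":0,"tz":-0.3,"ax":0,"ay":0,"az":0,"hand":0.6},{"tx":0,"ty":0,"tz":-0.5,"ax":0,"ay":0,"az":0,"hand":0.6},{"tx":0,"ty":0,"tz":-0.8,"ax":0,"ay":0,"az":0,"hand":0.6},{"tx":0,"ty":0,"tz":-1,"ax":0,"ay":0,"az":0,"hand":0.6}]'
python3 -m jog '[{"tx":0.5,"ty":0.5,"tz":-0.2,"ax":0,"ay":0,"az":0,"hand":0.6},{"tx":0.5,"ty":0.5,"tz":-0.2,"ax":0,"ay":0,"az":0,"hand":0.6},{"tx":0.5,"ty":0.5,"tz":-0.2,"ax":0,"ay":0,"az":0,"hand":0.6},{"tx":0.5,"ty":0.5,"tz":-0.2,"ax":0,"ay":0,"az":0,"hand":0.6},{"tx":0.5,"ty":0.5,"tz":-0.2,"ax":0,"ay":0,"az":0,"hand":0.6}]'
python3 - <<'E'
from h import *
from bench import *
for n in ('scene','top'):
    s=snapshot(n); P=cloud(s)
    cv2.imwrite(f'pics/{n}5.png',s['pixels'][:,:,::-1])
    d=P[...,:2]-O; cx=d@XA; cy=d@YA; z=P[...,2]
    m=(cx<-97)&(cx>-280)&(abs(cy)<115)&(abs(cy)>15)&(z>48)&(z<70)
    print(n,m.sum(),np.percentile(cx[m],[1,5,20,50]))
    m=(cx<-205)&(cx>-280)&(abs(cy)<13)&(z>35)&(z<70)
    if m.sum(): print("fin",m.sum(),cx[m].min(),np.median(cy[m]))
go(-222,0,197,172.2)
E
```

```text
time: 15.4
tool_pos: [447.5, 109.8, 195.0]
tcp_rot: [-180.0, -0.0, 172.2]
ft_force: [-0.6, -0.3, 0.1]
finger_gap: 51.2
time: 15.82
tool_pos: [447.4, 109.9, 347.3]
tcp_rot: [-180.0, -0.0, 172.2]
ft_force: [1.5, 1.0, 0.3]
finger_gap: 51.3
time: 16.23
tool_pos: [383.1, 195.3, 375.7]
tcp_rot: [180.0, 0.1, 172.3]
ft_force: [0.5, -0.8, -0.1]
finger_gap: 51.2
scene 796 [-204.44860098 -201.06618385 -195.26789395 -190.46727148]
fin 45 -233.8257050312719 0.5501937497338781
top 579 [-204.51325329 -203.80285949 -200.59266603 -194.32614335]
fin 58 -236.27928447357468 0.9070560693482782
t [-0.525 -0.497  1.185] a [-0.001 -0.001 -0.   ] cab -300.7 74.7 z 374.8 rot [-180.    -0.   172.2] F [-0.4 -1.2 -0.5] gap 51.3 time 16.33
```

View pics/scene5.png

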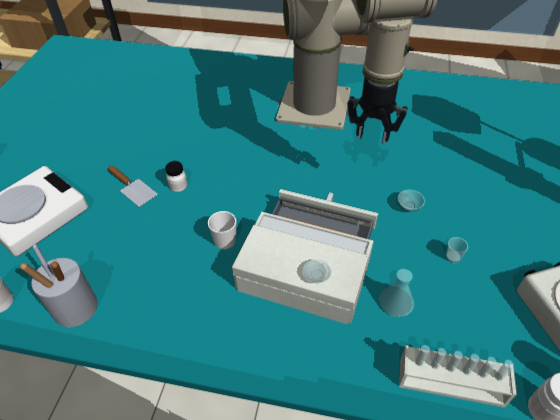

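View pics/top5.png

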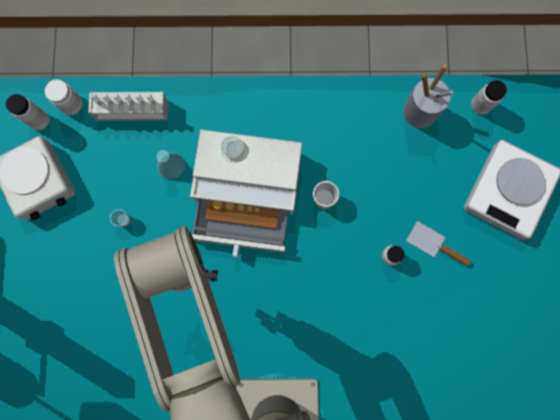

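The drawer stands fully out (top view, front panel at rows 237–248, fin at (236,250)); its front is at cabinet x = -204, so about 110 mm out. In the scene view all bystanders are at their starting pixels, and the gripper hangs free at (380,115).

```bash
python3 -m jog '[{"tx":0,"ty":0,"tz":0,"ax":0,"ay":0,"az":0,"hand":0.6},{"tx":0,"ty":0,"tz":0,"ax":0,"ay":0,"az":0,"hand":0.6}]'; python3 -c "
from bench import *
print(hand_in())"
```

```text
time: 16.5
tool_pos: [384.1, 193.7, 374.6]
tcp_rot: [-180.0, -0.1, 172.1]
ft_force: [-0.9, 0.5, 0.3]
finger_gap: 51.1
the job is handed in; nothing more can be done
None
```

The drawer is open to its stop and let go. I handed the job in at 16.5 s of the 72 s allowed; no verdict was reported.

- **Finding the catch:** I slid the shut fingers along the gutter at about 5–9 N. They sank at about cabinet y = +33 to +47 mm.
- **Releasing it:** I pressed about 9.7 mm down with about 6 N, and the drawer sprung about 40 mm ajar.
- **Pulling it out:** I gripped the fin and pulled until the stop was felt at about 13 N. Then I eased off, opened the fingers and lifted clear.

**Last checks:** both cameras put the drawer front at cabinet x = -204 mm, about 111 mm out. The wrist force was within noise, about 1 N, so the robot touches nothing. In the final scene picture all the bystanders are where they started. The arm hid the bowl in the top view, so I checked it only in the scene view.

**Disagreement:** the first gutter centres from the two cameras differed by about 7 mm, because the gutter's walls hide part of its floor. I placed the cabinet from the deck edges instead, and the floor contact height then matched to about 0.5 mm.

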